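# Fetch the stain jar from the crowded reagent tray to the stirrer

### The arm

A 6-joint arm with a two-finger parallel gripper is mounted at the origin on the work surface. World frame = base frame: x ahead of the robot, y to its left, z up, the work surface at z = 0. Lengths are in mm, angles in rad, forces in N, time in s.
With the tool pointing down it reaches from about 325 to 775 mm from the base axis. Payload 9.3 kg.
Tool frame: the origin (TCP) lies between the finger pads; the fingertips stand nose_length ahead of it and the grasp point (between the pads) lies 2 mm behind it (nose_length is the distance from the TCP to the fingertips, in mm); z points along the fingers, y is the line along which they close (so a half turn about z gives the same grasp; the last joint's range is limited). The gripper opens to 85 mm and grips with 20 to 120 N. Pads are 22 mm wide; open, the fingers measure 114 mm over their backs; the gripper's body (76 mm by 85 mm) begins 54 mm behind the grasp point. The pads swing forward as they close: fully open they stand 13 mm farther back than shut.
Start: joints at [0.95, 0.259, 0.021, 1.334, 0, 1.418], TCP at [248.009, 490.906, 248.279] pointing down, gripper open.
Joint ranges: [-3.04, 3.04], [-0.91, 1.82], [-1.04, 1.36], [-1.92, 1.95], [-1.52, 1.45], [-3.14, 3.14]. Speed limits (rad/s): [2.22, 2.22, 2.79, 3.14, 3.14, 3.14].

### API

Orientations are given as a 3x3 rotation matrix whose columns are the frame's x, y, z axes.
In Python, from station import * gives the robot as it stands. Calls block until the motion is done:
- reach(position, orientation): joint-space move of the TCP to a pose.
- move_l(position, rotation=None, feed=150): straight line of the TCP; rotation=None keeps the orientation; feed is the mean speed in mm/s.
- movej(angles): joint-space move.
- grip(opening, grip_force=None): opening from 0.0 (shut) to 1.0 (fully open); grip_force is the grip in N (None keeps the last); returns when the fingers have stopped.
- dwell(seconds).
- solve_ik(position, orientation): joint angles nearest the present ones, or None.
- get_obs(): the state.
- snapshot(name): name is "scene" or "side" or "wrist"; returns a dict with "img" (420x560x3 uint8, red, green, blue), "z_map" (420x560 float32, mm along the optical axis (not along the pixel's ray), 0 where there is no reading), "vertical_fov" (degrees; the focal length in pixels is half the picture's height over the tangent of half this angle, whatever the lens; pixels are square), "cx", "cy" (the principal point, pixels), "view" (4x4, takes a point from world to camera coordinates). Camera axes: x right, y down, z forward; pixel columns grow to the right and rows downward; lengths in mm; the calibration is good to about 2 mm. A picture is of the moment at which its call begins.
A pose or a line that the arm cannot do raises Unreachable and nothing moves.
- sign_off(): hands the job in; it is judged then, once.
The state is a dict: "time": time; "joint_pos": joint angles; "qvel": joint speeds; "joint_torque": joint torques, N m; "tcp_pos": TCP position; "tcp_rot": TCP orientation; "contact_force": force on the tool from outside, world axes, zero at the start; "moment": the same for the moment, N m; "width": opening from 0.0 (shut) to 1.0 (fully open); "grip_force": force on a finger pad.
Only numpy, scipy, OpenCV 4.12 (cv2) and the standard library are available. Lean on these libraries where they do the work, as an engineer would, in place of code of your own. Each camera call takes 0.05 s, during which the arm holds its last target. There are 200 camera calls.

### The job

The low stain jar at the back of the grey reagent tray is wanted on the magnetic stirrer, but the round bottle, the square bottle and the steel canister stand crowded round it: first set all three aside, standing, in the empty steel tray, then stand the jar in the middle of the stirrer's round plate, and only then put the three back, each exactly where it stood at the start. Keep everything upright, and leave the tube rack, the box of slides and the beaker alone.

Things in the scene. Friction and masses are not known exactly. Their poses are not given: they have to be found in the camera images.
- round_bottle: Tall round amber-glass bottle with a ribbed white screw cap. Body 56 mm diameter, cylindrical to 110 mm height, shoulder up to 124 mm, neck 28 mm diameter, cap 34 mm diameter from 128 to 156 mm height (156 mm is its total height). About 0.32 kg. Grip it by the cap from above. Origin: centre of its underside; z up along it.
- square_bottle: Tall square amber-glass bottle with the same ribbed white screw cap. Body 46 x 46 mm, to 110 mm height, shoulder up to 122 mm, neck 28 mm diameter, cap 34 mm diameter from 128 to 156 mm height (156 mm is its total height). About 0.32 kg. Grip it by the cap from above. Origin: centre of its underside; z up; x and y square to its sides.
- steel_canister: Tall cylindrical stainless-steel canister (dressing jar) whose lid is fixed on, with a knob on top. Body 53 mm diameter, lid rim 56 mm diameter from 104 to 120 mm height, stem 14 mm diameter, knob 26 mm diameter from 130 to 156 mm height (156 mm is its total height). About 0.30 kg. Grip it by the knob from above. Origin: centre of its underside; z up.
- stain_jar: The wanted thing: low round amber-glass jar with a wide ribbed white cap. Body 46 mm diameter, cap 45 mm diameter from 39 to 58 mm height (58 mm is its total height). About 0.12 kg. It stands at the back of the reagent tray, tall containers in front and beside, 10 to 15 mm clear of each, too close for gripper fingers. Grip it from above round cap and body. Origin: centre of its underside; z up.
- reagent_tray: Grey plastic tray fixed to the bench, 150 mm (its x) by 190 mm (its y), floor 3 mm thick, walls 4 mm thick and 16 mm high with a flanged rim that stands 7 mm out. The three tall containers and the jar stand on its floor, neighbours about 64 mm apart centre to centre, in a different order each time. Origin: centre of its underside; +x is its back, away from the robot.
- steel_tray: Empty shallow steel instrument tray fixed to the bench, the side area, left or right of the reagent tray. 260 mm (its x) by 165 mm (its y), floor 3 mm thick, walls 4 mm thick and 18 mm high; room for the three containers in a row along its x, 75 mm apart. Origin: centre of its underside; z up.
- stirrer: Magnetic stirrer, a low white housing 205 x 140 mm fixed to the bench, on the other side from the steel tray, with a flat white round plate of 124 mm diameter on top and a blue control panel with a black knob on its front (its -x end). The plate's top is 56 mm above the bench. Origin: on the bench, straight below the plate's centre; z up.
- tube_rack: Bystander: white foam rack full of capped blood tubes, 60 x 145 mm, 105 mm high. Loose. Origin: centre of its underside.
- slide_box: Bystander: flat cardboard box of microscope slides, 54 x 84 mm, 31 mm high, between the robot and the reagent tray. Loose. Origin: centre of its underside.
- beaker: Bystander: empty clear beaker, 70 mm diameter, 90 mm high. Loose. Origin: centre of its underside.

How it is judged:
By the outcome, as a careful person would: the job done as asked, in the order asked, and still so for the second after the job is handed in, with the robot touching nothing.
It also fails if it takes over 144 s, if anything falls off the work surface, if the arm or the gripper's body presses on something with over 40 N, if the wrist force passes 120 N, or if a joint passes its speed limit or range.

## Working session

There is one attempt and no reset: what is moved stays moved. The work goes in short steps, each a Python script; the robot and the scene stay as the last script left them, time stands still between calls to the robot, and variables do not carry over. Pictures are saved under pics/ and viewed, at most 14 in all, crops included, and the job is handed in when it is done.

```bash
ls; mkdir -p pics
python3 - <<'E'
from station import *
import cv2
o=get_obs();print(o)
for n in("scene","side"):
    s=snapshot(n);cv2.imwrite(f"pics/{n}0.png",s["img"][:,:,::-1]);print(n,s["vertical_fov"],s["cx"],s["cy"],s["view"].round(3).tolist(),(s["z_map"]>0).mean())
E
```

```text
pics
{'time': 0.0, 'joint_pos': array([ 9.50406732e-01,  2.59207252e-01,  2.07447407e-02,  1.33371712e+00,
       -2.66244404e-05,  1.41820055e+00]), 'qvel': array([ 0.00077617, -0.00049661,  0.00046289, -0.00085229,  0.00052653,
       -0.00075404]), 'joint_torque': array([-7.24226447e-04, -5.55646741e+01,  3.44531608e+01,  1.37243702e-02,
       -1.63745212e-04, -1.14236803e-05]), 'tcp_pos': array([247.85427154, 490.6831645 , 247.65128227]), 'tcp_rot': array([[-8.92565204e-01,  4.50917669e-01, -7.82524227e-04],
       [ 4.50918310e-01,  8.92564494e-01, -1.14100689e-03],
       [ 1.83953174e-04, -1.37127755e-03, -9.99999043e-01]]), 'contact_force': array([ 0.66709542, -0.59235612, -0.5996628 ]), 'moment': array([-0.01632658,  0.01111326, -0.02684414]), 'grip_force': 0.0, 'width': 0.9937698293119597}
scene 48.7867275927174 282.2460538743365 209.20819127808005 [[-0.375, 0.927, 0.008, 199.793], [0.531, 0.221, -0.818, -266.525], [-0.76, -0.302, -0.575, 1439.257], [0.0, 0.0, 0.0, 1.0]] 0.9961309523809524
side 50.078148828259664 276.04809068879126 213.3116094318059 [[0.977, -0.212, 0.003, -568.96], [-0.155, -0.723, -0.674, 133.094], [0.145, 0.658, -0.739, 1021.79], [0.0, 0.0, 0.0, 1.0]] 0.9962074829931973
```

View pics/scene0.png

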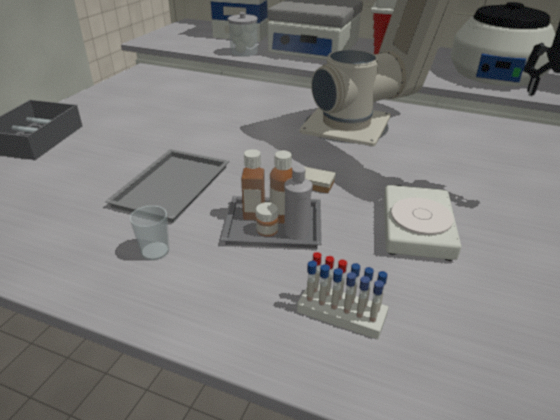

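View pics/side0.png

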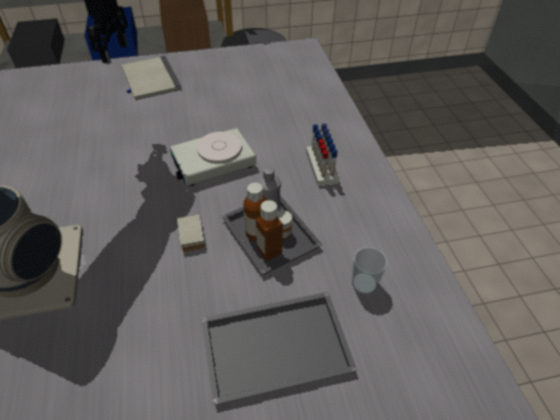

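The scene view shows the caps at (253,160) square, (283,160) round, the knob at (298,172) and the jar cap at (267,212). The steel tray is at (170,183) and the stirrer plate at (422,214). The side view agrees: caps at (269,209) and (255,191), knob (269,174), jar (285,221), plate (219,147), tray (280,345).

```bash
cat > h.py <<'E'
from station import *
import numpy as np, cv2
def K(s):
    f=s["img"].shape[0]/2/np.tan(np.radians(s["vertical_fov"])/2); return f,s["cx"],s["cy"]
def ray(s,px,z):
    "pixels (n,2) onto plane at height z"
    f,cx,cy=K(s); px=np.atleast_2d(px).astype(float); R=s["view"][:3,:3]; t=s["view"][:3,3]
    d=np.c_[(px[:,0]-cx)/f,(px[:,1]-cy)/f,np.ones(len(px))]@R; c=-R.T@t
    return c+d*((z-c[2])/d[:,2])[:,None]
def cloud(s):
    f,cx,cy=K(s); z=s["z_map"]; v,u=np.indices(z.shape); R=s["view"][:3,:3]; t=s["view"][:3,3]
    p=(np.dstack([(u-cx)/f*z,(v-cy)/f*z,z])-t)@R; p[z<=0]=np.nan
    return p
def proj(s,P):
    f,cx,cy=K(s); q=np.atleast_2d(P)@s["view"][:3,:3].T+s["view"][:3,3]
    return q[:,:2]/q[:,2:]*f+[cx,cy]
def down(a):
    "tool down, closing line (y) at angle a"
    y=np.array([np.cos(a),np.sin(a),0]); z=np.array([0,0,-1.]); return np.c_[np.cross(y,z),y,z]
E
python3 - <<'E'
from h import *
for n,pts in(("scene",dict(sq=(253,156,156),rd=(283,156,156),kn=(298,170,150),jar=(267,210,58),plate=(422,215,56),rack=(345,290,80),beak=(150,215,90),box=(318,177,31),t1=(175,153,18),t2=(228,160,18),t3=(179,214,18),t4=(112,200,18))),("side",dict(sq=(269,206,156),rd=(255,188,156),kn=(269,171,156),jar=(286,219,58),plate=(219,147,56),beak=(369,257,90),box=(190,231,31),t1=(205,320,18),t2=(326,296,18),t3=(354,374,18),t4=(214,403,18)))):
    s=snapshot(n);c=cloud(s)
    for k,(u,v,z) in pts.items(): print(n,k,ray(s,(u,v),z)[0,:2].round(),c[v,u].round())
    m=(c[...,2]>120)&(c[...,2]<170)&(c[...,0]>350)&(abs(c[...,1])<250)
    nn,l,st,ce=cv2.connectedComponentsWithStats(m.astype(np.uint8))
    for i in range(1,nn):
        if st[i,4]>15: print(st[i],np.nanmean(c[l==i],0).round(),np.nanmax(c[l==i],0).round())
E
```

```text
scene sq [562. -54.] [566. -52. 158.]
scene rd [538.   2.] [541.   3. 157.]
scene kn [570.  47.] [583.  51. 158.]
scene jar [598.  -8.] [602.  -7.  61.]
scene plate [490. 290.] [489. 290.  55.]
scene rack [781. 207.] [699. 191.  -2.]
scene beak [ 740. -189.] [ 718. -208.   69.]
scene box [390.  34.] [387.  34.  29.]
scene t1 [ 399. -363.] [ 394. -367.   15.]
scene t2 [ 378. -215.] [ 348. -232.   -1.]
scene t3 [ 634. -202.] [ 622. -211.    7.]
scene t4 [ 646. -371.] [ 644. -373.   16.]
[244 150  17  24 359] [562. -56. 144.] [573. -41. 159.]
[272 151  41  43 900] [566.  30. 138.] [605.  77. 160.]
side sq [554. -59.] [554. -60. 157.]
side rd [535.   1.] [534.  -4. 161.]
side kn [576.  48.] [575.  44. 160.]
side jar [602. -18.] [601. -20.  61.]
side plate [483. 280.] [482. 279.  57.]
side beak [ 741. -185.] [ 753. -166.   62.]
side box [377.  16.] [377.  17.  30.]
side t1 [ 386. -218.] [ 386. -219.   19.]
side t2 [ 645. -215.] [ 644. -216.   19.]
side t3 [ 648. -390.] [ 652. -384.    2.]
side t4 [ 384. -387.] [ 384. -388.   20.]
[ 245  167   36   57 1091] [553. -10. 142.] [603.  71. 163.]
```

Both views agree to within about 10 mm, and the heights match. Now a closer look from above with the wrist camera.

Run:
```python
from h import *
R=down(np.pi/2)
for z in (420,380,340):
    try: reach([500,0,z],R); break
    except Unreachable as e: print(z,e)
o=get_obs();print(o["time"],o["tcp_pos"],o["joint_pos"])
s=snapshot("wrist");cv2.imwrite("pics/w1.png",s["img"][:,:,::-1])
V=s["view"];print("cam",(-V[:3,:3].T@V[:3,3]).round(),V[:3,:3].round(2).tolist(),s["vertical_fov"])
for y in (-290,290):
    for x in (400,510,620): print(x,y,solve_ik([x,y,230],R) is not None)
```

```text
2.275 [499.97631897   0.59307755 419.82896518] [-1.66903279e-01  1.81611245e-01  3.52603920e-01  1.74208276e+00
  1.64323571e-04 -1.67507654e-01]
cam [431.   2. 545.] [[-0.0, 1.0, 0.0], [0.96, 0.0, 0.27], [0.27, 0.0, -0.96]] 60.68525735291021
400 -290 True
510 -290 True
620 -290 True
400 290 True
510 290 True
620 290 True
```

View pics/w1.png

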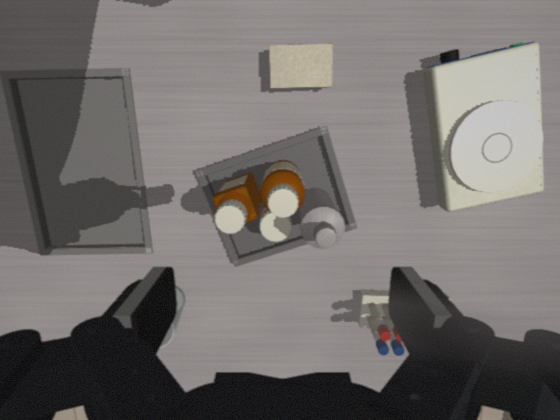

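The wrist view shows the square cap at (230,217), round cap (283,201), canister knob (325,236), jar cap (274,227), and plate centre (497,148). The steel tray corners are at (5,72), (130,68), (152,250) and (45,253). All are unobstructed except the jar, which the round bottle partly covers. Next I fit the cap tops using the z_map and rays.

Run:
```python
from h import *
s=snapshot("wrist");c=cloud(s)
def fit(seed,lo,hi,z):
    m=((c[...,2]>lo)&(c[...,2]<hi)).astype(np.uint8)
    n,l,st,ce=cv2.connectedComponentsWithStats(m); i=l[seed[1],seed[0]]
    if i==0: print("seed",c[seed[1],seed[0]]);return
    cn=max(cv2.findContours((l==i).astype(np.uint8),0,cv2.CHAIN_APPROX_NONE)[0],key=len)
    w=ray(s,cn[:,0],z)[:,:2].astype(np.float32)
    (x,y),r=cv2.minEnclosingCircle(w); q=c[l==i]; return np.round([x,y,2*r,*np.median(q,0)],1)
print("sq",fit((230,217),155,170,159));print("rd",fit((283,201),155,170,159));print("can",fit((325,238),155,170,159))
print("jar",fit((274,230),55,70,61));print("plate",fit((480,150),50,65,56))
print("tray",ray(s,[(5,72),(130,68),(152,250),(45,253)],18)[:,:2].round().tolist())
print("rtray",ray(s,[(193,172),(325,127),(356,226),(236,265)],16)[:,:2].round().tolist())
# measured circles from image for caps
g=cv2.cvtColor(s["img"],cv2.COLOR_RGB2GRAY)
for k,(u,v,z) in dict(sq=(230,217,159),rd=(283,201,159),can=(325,236,159)).items():
    m=((c[...,2]>152)&(c[...,2]<168)).astype(np.uint8);n,l,st,ce=cv2.connectedComponentsWithStats(m);print(k,st[l[v,u]],ray(s,ce[l[v,u]],159)[0,:2].round(1),c[v,u].round(1))
for p in [(560,-57),(540,2),(578,48),(600,-13),(590,-300),(440,-300),(490,288)]:
    print(p,[None if (q:=solve_ik([*p,200],down(a))) is None else q.round(2).tolist() for a in (0,np.pi)])
```

```text
sq [550.5 -57.   34.5 550.7 -57.2 158.7]
rd [531.1   2.9  34.9 531.7   3.  158.8]
can [572.3  51.8  25.5 572.4  52.1 158.5]
jar [591.3  -7.2  46.  593.1  -7.9  60.6]
plate [480.6 290.8 126.2 479.  290.6  56.1]
tray [[383.0, -380.0], [377.0, -207.0], [646.0, -203.0], [651.0, -372.0]]
rtray [[522.0, -130.0], [456.0, 64.0], [606.0, 117.0], [672.0, -72.0]]
sq [215 203  31  31 710] [549.9 -56.8] [548.5 -56.6 158.7]
rd [268 187  31  31 725] [531.    2.9] [529.8   3.  159. ]
can [315 226  22  22 380] [571.6  51.8] [571.4  51.3 157.9]
(560, -57) [[-0.25, 0.3, -0.05, 1.23, 0.0, 1.32], [-0.25, 0.3, -0.05, 1.23, 0.0, -1.82]]
(540, 2) [[-0.15, 0.26, -0.1, 1.21, 0.0, 1.42], [-0.15, 0.26, -0.1, 1.21, 0.0, -1.72]]
(578, 48) [[-0.06, 0.33, -0.0, 1.24, 0.0, 1.51], [-0.06, 0.33, -0.0, 1.24, 0.0, -1.63]]
(600, -13) [[-0.16, 0.36, 0.05, 1.26, 0.0, 1.41], [-0.16, 0.36, 0.05, 1.26, 0.0, -1.73]]
(590, -300) [[-0.6, 0.47, 0.22, 1.32, 0.0, 0.97], [-0.6, 0.47, 0.22, 1.32, 0.0, -2.17]]
(440, -300) [[-0.76, 0.25, -0.12, 1.21, 0.0, 0.81], [-0.76, 0.25, -0.12, 1.21, 0.0, -2.33]]
(490, 288) [[0.38, 0.31, -0.03, 1.23, 0.0, 1.95], [0.38, 0.31, -0.03, 1.23, 0.0, -1.19]]
```

```bash
cat >> h.py <<'E'
def fit(s,xy,z,d,tol=5,rad=None):
    "disc top at height z near xy: centre from the z_map blob's outline cast onto z"
    c=cloud(s); m=((abs(c[...,2]-z)<tol)&(np.hypot(c[...,0]-xy[0],c[...,1]-xy[1])<(rad or d*.5+15))).astype(np.uint8)
    n,l,st,ce=cv2.connectedComponentsWithStats(m)
    if n<2: return None
    i=1+np.argmax(st[1:,4]); cn=max(cv2.findContours((l==i).astype(np.uint8),0,cv2.CHAIN_APPROX_NONE)[0],key=len)
    (x,y),r=cv2.minEnclosingCircle(ray(s,cn[:,0],z)[:,:2].astype(np.float32))
    return np.round([x,y,2*r,np.nanmedian(c[l==i][:,2])],1)
E
python3 - <<'E'
from h import *
T=dict(sq=((552,-57),159,34),rd=((533,3),159,34),can=((572,51),159,26),jar=((595,-9),61,45),plate=((482,289),56,124))
reach([551,-57,265],down(0))
for n in("wrist","scene","side"):
    s=snapshot(n)
    if n=="wrist": cv2.imwrite("pics/w2.png",s["img"][:,:,::-1])
    for k,a in T.items(): print(n,k,fit(s,*a))
print(get_obs()["time"],get_obs()["tcp_pos"])
E
```

```text
wrist sq [551.7 -56.7  34.9 158.8]
wrist rd [533.    2.5  34.9 158.9]
wrist can [573.5  51.2  25.4 158.6]
wrist jar [592.7  -7.7  45.7  60.8]
wrist plate None
scene sq [559.4 -56.7  38.  157.4]
scene rd [541.3   2.7  40.  157.5]
scene can [581.5  52.4  28.1 157.4]
scene jar [600.1  -7.5  49.4  59.6]
scene plate [489.2 289.8 127.8  54.6]
side sq [553.2 -63.5  36.8 158.2]
side rd [533.1  -3.4  37.  158.2]
side can [575.2  45.2  28.3 158. ]
side jar [597.3 -12.8  46.2  60.1]
side plate [483.7 285.1 128.5  55.3]
3.8583 [551.11662897 -56.84091883 265.48122954]
```

View pics/w2.png

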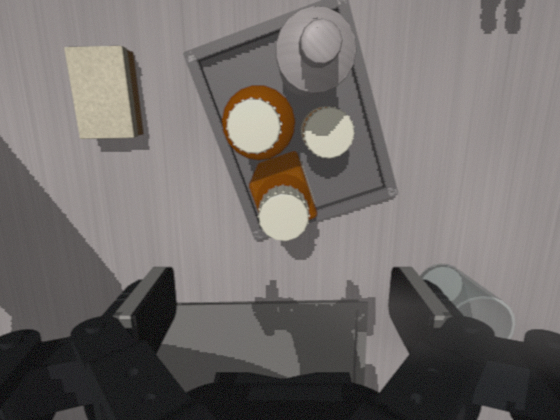

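The wrist fits are consistent, with diameters 34.9/34.9/25.4 and height 159, and the square cap at (283,213) sits centred between the fingers. The scene and side fits are biased toward their cameras, because the tolerance includes the cap sides. I'll move the square bottle first.

```bash
cat >> h.py <<'E'
SQ=(551.7,-56.7);RD=(532.8,2.6);CAN=(573.2,51.4)
ZG=147; UP=275; R0=down(0)
def st(t):
    o=get_obs();print(t,round(o["time"],1),o["tcp_pos"].round(1),"w",round(o["width"],3),"gf",round(o["grip_force"],1),"F",o["contact_force"].round(1),"M",o["moment"].round(2))
def pick(xy,z=ZG,f=40,up=UP,op=.7):
    grip(op); reach([*xy,z+40],R0) if get_obs()["tcp_pos"][2]<z+40 else (move_l([*xy,up],R0,400),move_l([*xy,z+25],feed=200))
    move_l([*xy,z],feed=50); st("at"); grip(0,f); st("gripped"); move_l([*xy,z+25],feed=60); st("lifted"); move_l([*xy,up],feed=200)
def place(xy,z=ZG,up=UP,op=.7,carry=250):
    move_l([*xy,up],feed=carry); move_l([*xy,z+15],feed=150); move_l([*xy,z+.5],feed=30); st("down"); grip(op); st("open"); move_l([*xy,z+40],feed=100); move_l([*xy,up],feed=250)
E
python3 - <<'E'
from h import *
pick(SQ);
E
```

```text
at 5.8 [551.7 -56.7 147. ] w 0.699 gf 0.0 F [-1.2  0.1  0.1] M [ 0.02 -0.    0.01]
gripped 6.2 [552.  -56.7 147.4] w 0.382 gf 40.1 F [-0.2  0.1  2.7] M [0.03 0.01 0.01]
lifted 6.7 [551.7 -56.7 172.1] w 0.381 gf 39.9 F [ 0.3 -0.1 -2.4] M [-0.04  0.04 -0.05]
```

Run:
```python
from h import *
move_l([589,-296,UP],feed=250)
s=snapshot("wrist");cv2.imwrite("pics/w3.png",s["img"][:,:,::-1]);st("")
```

```text
8.6 [ 588.9 -294.7  275.2] w 0.388 gf 40.0 F [-0.1  0.5 -2.5] M [ 0.01 -0.    0.04]
```

View pics/w3.png

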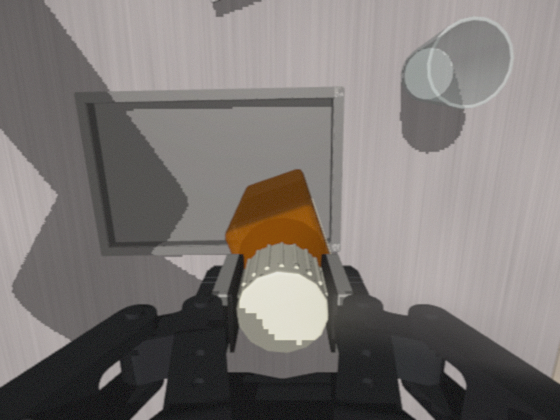

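The bottle hangs straight in the fingers. The tray rim corners are at about (78,94), (343,88), (339,245) and (103,255).

Run:
```python
from h import *
s=snapshot("wrist");print(ray(s,[(78,94),(343,88),(339,245),(103,255)],18)[:,:2].round().tolist())
c=cloud(s)
for p in [(78,94),(343,88),(210,97),(210,250),(150,200)]:print(p,c[p[1],p[0]].round())
```

```text
[[381.0, -211.0], [650.0, -205.0], [653.0, -374.0], [383.0, -387.0]]
(78, 94) [ 381. -211.   19.]
(343, 88) [ 650. -205.   19.]
(210, 97) [nan nan nan]
(210, 250) [ 507. -380.   20.]
(150, 200) [ 438. -326.    4.]
```

```bash
cat >> h.py <<'E'
S1=(592,-293);S2=(517,-294);S3=(442,-295)
E
python3 - <<'E'
from h import *
place(S1); pick(RD); place(S2); move_l([*CAN,UP],feed=400)
s=snapshot("wrist");cv2.imwrite("pics/w4.png",s["img"][:,:,::-1])
print(fit(s,CAN,159,26),fit(s,(593,-8),61,45)); st("")
E
```

```text
down 10.4 [ 592.  -293.   147.6] w 0.384 gf 40.2 F [-0.7  0.9 -0.1] M [0.12 0.27 0.  ]
open 10.8 [ 592.1 -293.   147.5] w 0.699 gf 0.0 F [ 0.1 -0.8 -0.1] M [0.02 0.04 0.02]
at 14.2 [532.8   2.6 147. ] w 0.701 gf 0.0 F [ 0.1 -0.5  0.4] M [-0.04 -0.04  0.  ]
gripped 14.6 [532.9   2.6 147.5] w 0.386 gf 39.9 F [-0.9  0.3  4.2] M [0.01 0.22 0.05]
lifted 15.2 [532.8   2.6 172.1] w 0.381 gf 40.0 F [ 0.3  0.9 -3.8] M [-0.02 -0.02  0.05]
down 18.7 [ 516.9 -294.   147.5] w 0.385 gf 40.4 F [-0.8  0.4 -0.1] M [0.05 0.26 0.  ]
open 19.1 [ 517.1 -294.   147.6] w 0.704 gf 0.0 F [-0.5 -0.9  0.3] M [0.03 0.01 0.02]
[574.   53.2  25.3 158.6] [593.5  -6.7  45.9  60.8]
 21.2 [573.   49.9 274.5] w 0.703 gf 0.0 F [-0.6 -1.   0.2] M [0.   0.03 0.01]
```

View pics/w4.png

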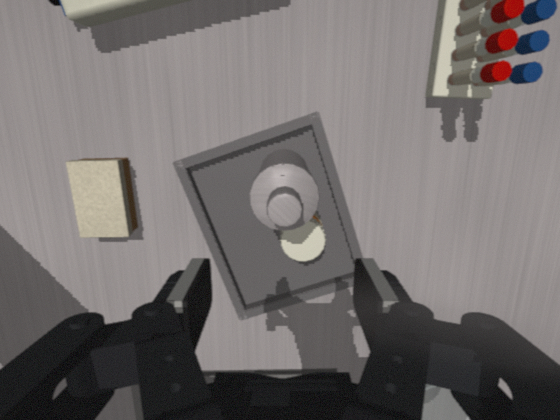

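The canister knob at (286,208) is centred between the fingers, the jar (302,241) is clear of them, and the rest of the tray is empty.

Run:
```python
from h import *
pick(CAN); place(S3); move_l([593,-8,220],feed=400); dwell(.3)
s=snapshot("wrist");print("jar",fit(s,(593,-8),61,45)); st("")
s=snapshot("scene");cv2.imwrite("pics/s5.png",s["img"][100:300,60:480,::-1])
```

```text
at 23.0 [573.2  51.4 146.9] w 0.698 gf 0.0 F [-0.4  0.1  0.1] M [-0.    0.02  0.02]
gripped 23.4 [573.4  51.4 147.4] w 0.29 gf 39.3 F [0.5 0.3 2.4] M [-0.03 -0.05  0.  ]
lifted 23.9 [573.2  51.4 172.1] w 0.287 gf 39.4 F [-0.1 -0.2 -2. ] M [ 0.   -0.05  0.01]
down 27.8 [ 441.9 -294.9  147.3] w 0.29 gf 39.4 F [-0.3  0.3 -1.6] M [0.05 0.02 0.05]
open 28.2 [ 442.  -295.   147.6] w 0.698 gf 0.0 F [-0.3 -0.5  0.5] M [-0.02 -0.02  0.03]
jar [593.3  -7.   45.7  60.8]
 30.6 [592.8  -9.  220.4] w 0.7 gf 0.0 F [-0.1  0.9  0.3] M [ 0.02  0.01 -0.  ]
```

View pics/s5.png

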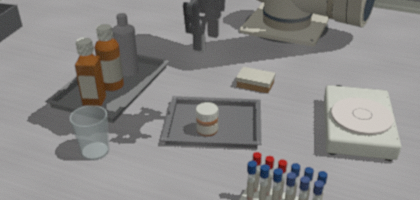

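All three stand upright in the steel tray, and the jar stands alone at crop (207,118). Now the jar, with a look at the plate before setting it down.

Run:
```python
from h import *
J=(593.2,-7.4)
pick(J,z=48,f=30,up=220,op=.78)
move_l([482,200,240],feed=250); dwell(.4)
s=snapshot("wrist");cv2.imwrite("pics/w6.png",s["img"][:,:,::-1]);print("plate",fit(s,(482,289),56,124));st("")
```

```text
at 32.7 [593.2  -7.4  47.9] w 0.781 gf 0.0 F [-0.6 -0.1 -0.2] M [ 0.03 -0.01 -0.09]
gripped 33.0 [593.5  -7.4  48.5] w 0.52 gf 30.8 F [-0.   0.4  4.1] M [-0.04  0.13 -0.07]
lifted 33.5 [593.3  -7.4  73.2] w 0.517 gf 30.8 F [-0.6  0.3 -1.2] M [-0.02 -0.03 -0.  ]
plate [481.8 291.6 123.5  56. ]
 36.0 [482.2 199.7 239.9] w 0.52 gf 30.8 F [-0.4 -0.4 -1.6] M [-0.03  0.05  0.02]
```

View pics/w6.png

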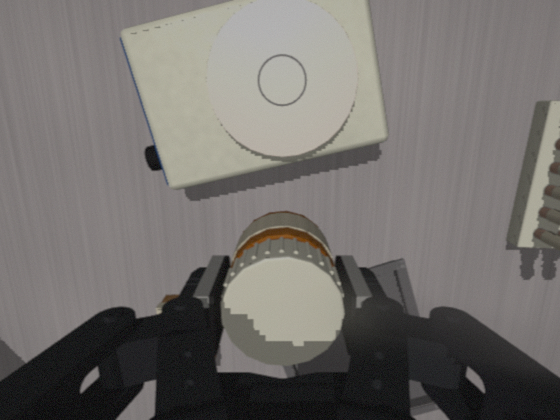

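The jar is held upright, and the plate is fully visible around (282,79). The fit gives diameter 123.5 at height 56, centre (481.8, 291.6). I'll place it, then put the three back in reverse order.

Run:
```python
from h import *
place((481.8,291.3),z=48+53,up=240,op=.78)
s=snapshot("wrist");print("jar",fit(s,(481.8,291.3),114,45))
s=snapshot("scene");print("jar",fit(s,(481.8,291.3),114,45))
move_l([*S3,UP],R0,400); pick(S3); place(CAN)
pick(S2); place(RD)
pick(S1); place(SQ,carry=200)
move_l([500,0,400],down(np.pi/2),300); dwell(.4)
s=snapshot("wrist");cv2.imwrite("pics/w7.png",s["img"][:,:,::-1])
for k,a in dict(sq=(SQ,159,34),rd=(RD,159,34),can=(CAN,159,26),jar=((482,291),114,45)).items(): print(k,fit(s,*a))
s=snapshot("scene");cv2.imwrite("pics/s7.png",s["img"][:,:,::-1])
for k,a in dict(sq=((552,-57),159,34),rd=((533,3),159,34),can=((572,51),159,26)).items(): print(k,fit(s,*a))
st("")
```

```text
down 38.1 [481.6 291.2 101.5] w 0.517 gf 31.2 F [-1.2 -0.2  1. ] M [-0.17  0.37 -0.01]
open 38.5 [481.9 291.3 101.4] w 0.781 gf 0.0 F [-0.6  1.1 -0.6] M [ 0.03  0.   -0.02]
jar [481.6 291.9  45.8 113.8]
jar [489.3 287.6  50.4 112.5]
at 43.1 [ 442. -295.  147.] w 0.698 gf 0.0 F [-0.3 -0.1 -0.3] M [ 0.03 -0.02 -0.  ]
gripped 43.5 [ 442.2 -295.1  147.4] w 0.294 gf 39.2 F [0.9 0.7 2.9] M [ 0.09 -0.04  0.04]
lifted 44.0 [ 442.  -295.   172.1] w 0.287 gf 39.3 F [-0.5 -0.4 -1.8] M [-0.02  0.01  0.08]
down 47.9 [573.1  51.4 147.4] w 0.289 gf 39.5 F [ 0.2  1.1 -1.7] M [-0.02  0.05 -0.01]
open 48.3 [573.2  51.4 147.6] w 0.7 gf 0.0 F [-0.   0.1 -1.3] M [-0.01  0.03 -0.06]
at 51.9 [ 517.  -294.1  147. ] w 0.7 gf 0.0 F [-0.1  0.3  0.3] M [-0.03 -0.04  0.  ]
gripped 52.3 [ 517.1 -294.1  147.4] w 0.388 gf 39.9 F [-0.5  0.5  2.9] M [ 0.01  0.23 -0.01]
lifted 52.8 [ 517.  -294.   172.1] w 0.387 gf 40.0 F [ 1.  -0.8 -2.7] M [ 0.01 -0.02 -0.05]
down 56.4 [532.7   2.7 147.5] w 0.385 gf 40.2 F [ 0.  -0.6 -1.2] M [-0.01  0.27 -0.03]
open 56.8 [532.9   2.6 147.6] w 0.696 gf 0.0 F [ 0.4 -0.3 -0.4] M [-0.06 -0.02 -0.03]
at 60.2 [ 592.  -293.   146.9] w 0.701 gf 0.0 F [ 0.5 -0.5  0. ] M [-0.01  0.01  0.02]
gripped 60.6 [ 592.1 -293.1  147.5] w 0.387 gf 40.2 F [-0.1  0.2  2.6] M [-0.02  0.11  0.02]
lifted 61.1 [ 592.  -293.   172.2] w 0.388 gf 39.9 F [ 0.5 -0.3 -2.5] M [-0.03  0.   -0.  ]
down 64.7 [551.6 -56.7 147.5] w 0.386 gf 40.1 F [-1.1  0.2  0.2] M [ 0.03  0.28 -0.02]
open 65.1 [551.8 -56.7 147.5] w 0.697 gf 0.0 F [ 0.5 -0.4 -0.5] M [-0.02 -0.02 -0.04]
sq [549.7 -56.5  35.2 158.7]
rd [530.7   3.   35.1 158.7]
can [571.4  51.8  25.8 158.4]
jar [480.8 288.4  48.4 114. ]
sq [560.6 -56.1  40.4 157.8]
rd [541.    2.6  39.4 157.5]
can [581.9  52.3  28.7 157.2]
 68.3 [500.  -0. 400.] w 0.701 gf 0.0 F [ 0.6 -1.  -0.4] M [ 0.01  0.03 -0.01]
```

View pics/w7.png

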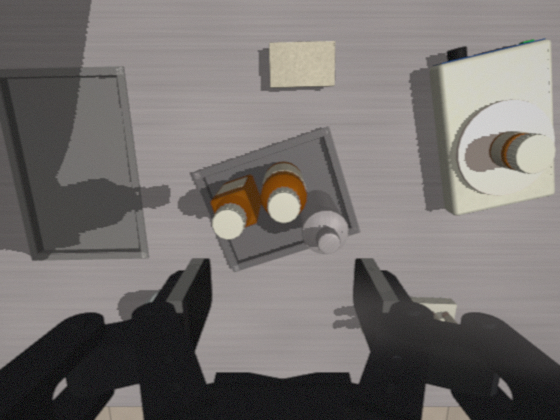

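View pics/s7.png

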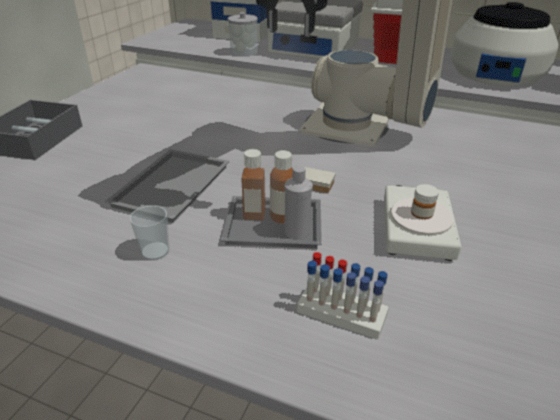

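Both views show all three containers back within about 1 mm of their first fits: caps at (230,220) and (283,204), knob at (327,238). The jar stands mid-plate at (530,153), and the bystanders look unmoved.

```bash
python3 -c "
from station import *
print(sign_off())"
```

```text
the job is handed in; nothing more can be done
None
```

The job is done and handed in at about 68 s: the jar stands in the middle of the stirrer plate, and the round bottle, square bottle and canister are back upright, within about 1 mm of where they started by camera; the tube rack, slide box and beaker look undisturbed.

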